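# Set the tip gap of stand-mounted test tweezers to a gauge and hold it

### The job

Slide the setting gauge (the small plate with the upright post) across the bench, without lifting it and with its post end towards the robot, until its two ridges lie under the open tips of the tweezers clamped in the stand, and let go of it. Then squeeze the two tweezer legs between the gripper's fingers until each tip stands right over its own ridge, left tip over left ridge and right over right, and finish there, still squeezing and holding the gap steady so that the lock can be tightened. Leave the roll of tape, the tin and the connector alone.

Things in the scene. Friction and masses are not known exactly. Their poses are not given: they have to be found in the camera images.
- stand: Fixed stand holding large steel tweezers level; place and yaw vary. Origin on the bench under the midpoint between the tips; x runs along the tweezers from tips (x = 0) to hinges (x = 150 mm), roughly away from the robot; y = their left, z up. Clamp and dark base at x 147 to 233, 90 wide, up to 64 high. Squeeze the legs from above at about x = 70, z = 42, a finger on each outer side.
- leg_left (a joint): Angle of the left (+y) leg, rad: 0 = relaxed open, grows as squeezed inwards, to 0.19. Upright hinge at stand x = 150, y = +6 mm; leg 150 mm long, its angle to the stand's x axis is 0.15 - value, tip at y = 6 + 150*sin(0.15 - value) mm. Spring 3 N m/rad: about 5 N on a finger at 80 mm from the hinge for 0.13 rad. Each leg has its own spring: shifting the fingers sideways shifts both tips.
- leg_right (a joint): The same for the right (-y) leg, mirrored (hinge at y = -6 mm; tip at y = -(6 + 150*sin(0.15 - value)) mm): 0 = relaxed open, grows as squeezed inwards. Both legs are upright steel strips 4 mm thick, 12 mm high (8 mm over the last 45 mm), centred 42 mm above the bench. Open, they measure 40 mm over their outsides at stand x = 70.
- tips_mid (a point): Point fixed to the stand midway between the tips (29 mm above its origin, same axes).
- tip_left (a point): Lower end of the left tip, 29 mm above the bench; the tip is a small downward steel point 6 by 4 mm. At about y = +28 mm in the stand's frame when open.
- tip_right (a point): Lower end of the right tip, 29 mm above the bench; at about y = -28 mm in the stand's frame when open.
- gauge: Loose setting gauge, about 0.6 kg: dark metal plate 110 (x) by 90 (y) by 14 mm, origin at the centre of its underside. Upright bright round post, 20 mm diameter, z = 14 to 56 mm at x = -35, y = 0, to push or pinch it by; it starts beside the tweezers, post end (-x) roughly towards the robot. Two straight steel ridges along x on its top, see the marks.
- mark_left (a point): Middle of the top of the left ridge: 50 mm long in gauge x (-5 to 45), 5 mm wide, top at z = 24 mm, so it passes 5 mm under the tips. It sits on a carriage (36 by 22 mm on its outer side, with a clamp screw up to z = 24) clamped firmly somewhere from gauge y = +4 to +20, different each time; it does not move in use. Axes as the gauge.
- mark_right (a point): Middle of the top of the right ridge (gauge x = 20, y = -12, z = 24 mm), same size as the left one, fixed to the plate; axes as the gauge.
- tape: Bystander: roll of paper tape lying flat, 96 mm outside diameter, 25 mm high, origin at the centre of its underside.
- tin: Bystander: closed steel tin, 104 by 74 by 39 mm high, origin at the centre of its underside.
- connector: Bystander: upright steel connector shell, 20 mm diameter, 66 mm high, origin at the centre of its underside.

How it is judged:
On the way, in this order (a step that is already met when the one before it is completed fails the run):
1. the gauge lies still under the open tips, the middle between the tips lying between the two ridges, and the fingers have let go of the gauge (x of tips_mid in the frame of mark_right between -0.025 and 0.025 m and y of tips_mid in the frame of mark_right above 0.002 m and y of tips_mid in the frame of mark_left below -0.002 m and height (world z) of gauge below 0.004 m and angle between gauge's own z axis and vertical below 0.05 rad and linear speed of gauge below 0.01 m/s and value of joint each of leg_left, leg_right below 0.04 rad and contact force between the fingers and gauge below 0.2 N), for 0.2 s.
2. the fingers squeeze both legs and each tip stands over its ridge, steadily (y of tip_left in the frame of mark_left between -0.003 and 0.003 m and x of tip_left in the frame of mark_left between -0.025 and 0.025 m and y of tip_right in the frame of mark_right between -0.003 and 0.003 m and x of tip_right in the frame of mark_right between -0.025 and 0.025 m and contact force between the fingers and leg_left above 0.8 N and contact force between the fingers and leg_right above 0.8 N and velocity of joint leg_left between -0.08 and 0.08 rad/s and velocity of joint leg_right between -0.08 and 0.08 rad/s), for 0.5 s.
At the end, for the whole second after the job is handed in: Both legs are squeezed by the fingers (more than 0.8 N each), each tip within 3 mm of the centre line of its own ridge and within 25 mm of its middle along it, legs steady (under 0.08 rad/s); the gauge flat and still on the bench, touched by neither the fingers nor the legs (all of step 2 and height (world z) of gauge below 0.004 m and angle between gauge's own z axis and vertical below 0.05 rad and linear speed of gauge below 0.01 m/s and contact force between each of the fingers, leg_left, leg_right and gauge below 0.2 N); the arm keeps its last pose, push and grip.
It fails at once if the gauge is lifted off the bench (height (world z) of gauge above 0.02 m).
It fails at once if a bystander is disturbed (distance of any of tape, tin, connector from where it was at the start of the episode above 0.03 m or angle between connector's own z axis and vertical above 0.5 rad).
It also fails if it takes over 42 s, if anything falls off the work surface, if the arm or the gripper's body presses on something with over 40 N, if the wrist force passes 120 N, or if a joint passes its speed limit or range.

### The arm

A 6-joint arm with a two-finger parallel gripper is mounted at the origin on the work surface. World frame = base frame: x ahead of the robot, y to its left, z up, the work surface at z = 0. Lengths are in m, angles in rad, forces in N, time in s.
With the tool pointing down it reaches from about 0.425 to 1.125 m from the base axis. Payload 14.9 kg.
Tool frame: the origin (TCP) lies at the centre of the arm's flange, where the gripper is bolted on; the fingertips stand 191 mm ahead of it and the grasp point (between the pads) lies 172 mm ahead of it; z points along the fingers, x is the direction in which the jaws open and shut, and the axes are right-handed (so a half turn about z gives the same grasp; the last joint's range is limited). The gripper opens to 91 mm and grips with 3 to 60 N. Pads are 32 mm wide; open, the fingers measure 118 mm over their backs; the gripper's body (76 mm by 178 mm) begins 60 mm behind the grasp point.
Start: joints at [1.237, 0.379, 1.734, -0, 1.028, -0.033], TCP at [0.207, 0.669, 0.405] pointing down, gripper open.
Joint ranges: [-2.77, 2.77], [-0.74, 2.19], [0, 2.66], [-1.06, 4.2], [0.31, 2.87], [-3.08, 3.08]. Speed limits (rad/s): [1.89, 1.89, 2.39, 3.14, 3.14, 3.14].

### API

Orientations are given as a rotation vector (axis times angle).
In Python, from station import arm gives the robot as it stands.
- The arm moves only by the tool move_arm, never from a script. Its argument "deltas" is a list of rows, each an object of numbers: "jaw": the opening, from 0 (shut) to 1 (fully open); "x", "y", "z": the shift along the world's x, y, z in units of 0.12 m (1.0 is 0.12 m); "ax", "ay", "az": the turn, a rotation vector about the world's x, y, z in units of 10 degrees (1.0 is 10 degrees). A call has 1 to 20 rows; each row shifts and turns the commanded pose from where the row before left it; what a row does not reach is not made up. A row lasts 1/8 s, in which the tool goes at most 62.5 mm and 10.7 degrees, less where a joint would pass 70% of its speed; a pose out of reach is approached as far as the arm can. A call with a number of a shift or a turn outside -1 to 1 is refused whole. A call with a gripper value outside its range is refused whole. The fingers move at their own pace and stop on an object; the grip force is fixed at half the most. Time passes only in rows, so rows that do not move let the fingers close. It gives the time, the measured TCP pose, the force and the opening at its end, in the units of the state.
- arm.sense(): the state, without advancing time (a new reading comes with each control period).
- arm.snapshot(name): name is "side" or "top" or "wrist"; returns the picture (480x640x3 uint8, red, green, blue); there is no depth.
- arm.camera_info(name): a dict with "fx", "fy", "cx", "cy" (pixels), "R" (3x3) and "t" (3): a world point X has camera coordinates R X + t; the wrist camera has in their place "mount" (4x4, takes a point from camera to tool coordinates, whose origin is the TCP and whose axes are the tool frame's). Camera axes: x right, y down, z forward; pixel columns grow to the right and rows downward; lengths in m; the calibration is good to about 2 mm. A picture is of the moment at which its call begins: read the wrist's pose just before it. camera_info takes no time and is no camera call.
- arm.finish_job(): hands the job in, once; it reports no verdict.
The state is a dict: "time": time; "q": joint angles; "joint_velocities": joint speeds; "tau": joint torques, N m; "position": TCP position; "ee_rot": TCP orientation; "force": force on the tool from outside, world axes, zero at the start; "torque": the same for the moment, N m; "opening": finger opening in m.
Only numpy, scipy, OpenCV 4.12 (cv2) and the standard library are available. Lean on these libraries where they do the work, as an engineer would, in place of code of your own. Each camera call takes 0.05 s, during which the arm holds its last target.

## Working session

There is one attempt and no reset: what is moved stays moved. The work goes in short steps, Python scripts to look and compute and a tool call to move; the robot and the scene stay as the last step left them, time stands still between calls to the robot, and variables do not carry over. Pictures are saved under pics/ and viewed, and the job is handed in when it is done.

Besides the shell and the picture viewer there is one more tool, called after "Request:" as name(argument=value, ...) on one line, values as JSON. move_arm: Moves the arm, as the interface text tells. Shifts and turns lie within -1 to 1; 1 stands for 0.12 m of shift or 10 degrees of turn. Its arguments: {"type":"object","properties":{"deltas":{"type":"array"}},"required":["deltas"]}

```bash
mkdir -p pics; ls; python3 - <<'E'
from station import arm
import cv2
print(arm.sense())
for n in ["side","top","wrist"]:
    im=arm.snapshot(n); cv2.imwrite(f"pics/{n}0.png",im[:,:,::-1]); print(n,arm.camera_info(n))
E
```

```text
pics
{'time': 0.0, 'q': array([ 1.23668057e+00,  3.79367389e-01,  1.73478638e+00, -2.26278038e-05,
        1.02848424e+00, -3.33025072e-02]), 'joint_velocities': array([0.00063966, 0.00066878, 0.00165786, 0.00069137, 0.00197312,
       0.00131269]), 'tau': array([-7.08057822e-03, -7.63761663e+01, -4.34353137e+01,  6.47588773e-02,
        4.25436348e-02, -1.13881026e-04]), 'position': array([0.20735296, 0.66838143, 0.40411416]), 'ee_rot': array([ 2.52872275e+00,  1.86315487e+00, -1.33619029e-03]), 'force': array([ 0.53060262, -0.23171471, -0.17759599]), 'torque': array([0.00347136, 0.00855479, 0.01730356]), 'opening': 0.09134516409666883}
side {'fx': 551.3408335690045, 'fy': 551.3408335690045, 'cx': 325.6886119523752, 'cy': 244.00728089224293, 'R': array([[-0.95784622, -0.28709514, -0.0103437 ],
       [-0.17829756,  0.62232144, -0.76218502],
       [ 0.22525672, -0.72821179, -0.64727661]]), 't': array([0.56966976, 0.15396314, 0.95878649])}
top {'fx': 454.7412363234332, 'fy': 454.7412363234332, 'cx': 321.78617427570714, 'cy': 246.42763812480945, 'R': array([[ 0.02832968, -0.99893616,  0.03638662],
       [-0.99110574, -0.03280538, -0.12896984],
       [ 0.13002631, -0.03240931, -0.99098072]]), 't': array([-0.02633242,  0.58969885,  0.73072603])}
wrist {'fx': 365.2117521376572, 'fy': 365.2117521376572, 'cx': 316.0253614628162, 'cy': 236.37379936018027, 'mount': array([[ 9.99999585e-01, -2.04224411e-04,  8.87468775e-04,
        -1.13820945e-03],
       [-1.38459680e-05,  9.71007276e-01,  2.39049933e-01,
        -6.72482753e-02],
       [-9.10558469e-04, -2.39049846e-01,  9.71006870e-01,
         2.00570597e-02],
       [ 0.00000000e+00,  0.00000000e+00,  0.00000000e+00,
         1.00000000e+00]])}
```

View pics/top0.png

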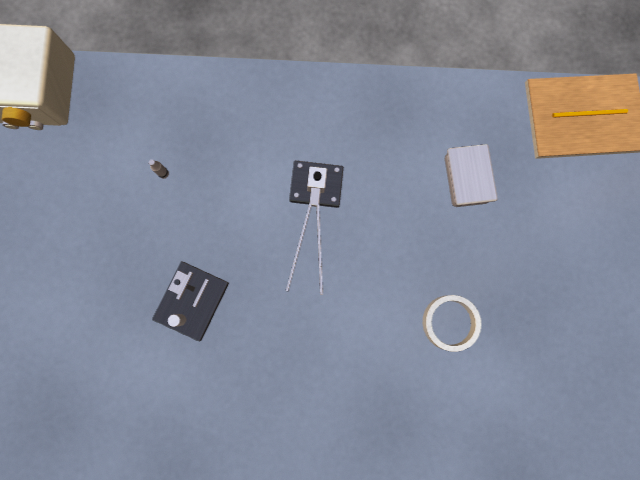

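View pics/side0.png

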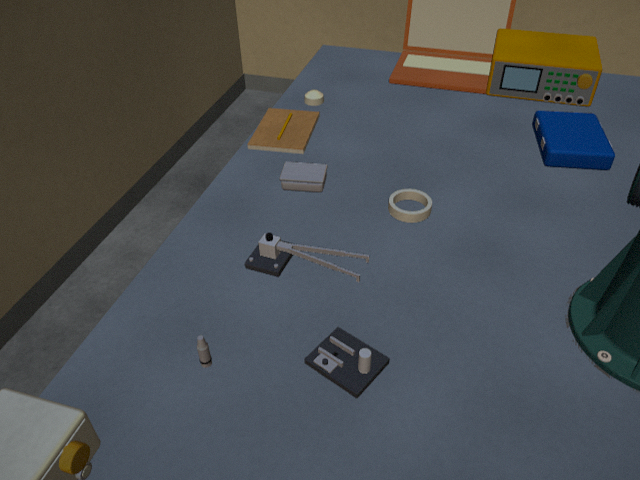

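View pics/wrist0.png

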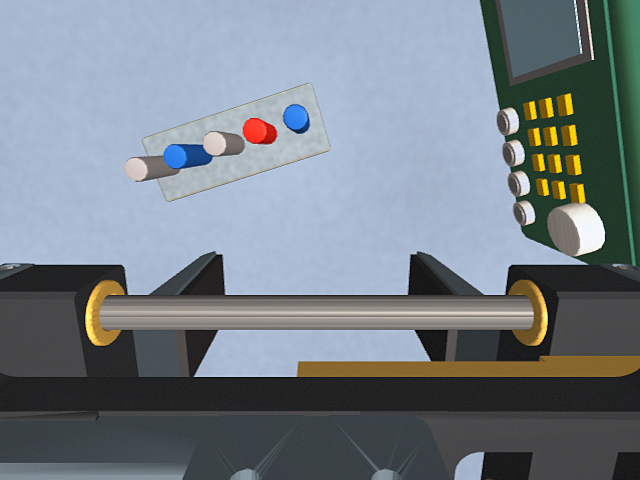

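The top view shows the gauge near (190,300) with its post at (174,321), the tweezer tips at (288,290) and (322,292), and the stand at (316,185). The tape, tin and connector are well clear. I'll enlarge the gauge and tweezers to measure them.

```bash
cat > h.py <<'E'
import numpy as np, cv2
from station import arm
def ray(n,u,v,z):
    c=arm.camera_info(n)
    if n=="wrist":
        s=arm.sense(); Rt=cv2.Rodrigues(np.array(s['ee_rot']))[0]; M=c['mount']
        R=Rt@M[:3,:3]; o=Rt@M[:3,3]+s['position']
    else:
        R=c['R'].T; o=-R@c['t']
    d=R@np.array([(u-c['cx'])/c['fx'],(v-c['cy'])/c['fy'],1])
    return o+d*(z-o[2])/d[2]
def proj(n,X):
    c=arm.camera_info(n)
    p=c['R']@np.array(X)+c['t']; return c['fx']*p[0]/p[2]+c['cx'],c['fy']*p[1]/p[2]+c['cy']
E
python3 - <<'E'
import cv2
a=cv2.imread('pics/top0.png')
cv2.imwrite('pics/g1.png',cv2.resize(a[255:345,145:235],None,fx=6.6,fy=6.6,interpolation=cv2.INTER_CUBIC))
cv2.imwrite('pics/s1.png',cv2.resize(a[155:300,265:365],None,fx=4,fy=4,interpolation=cv2.INTER_CUBIC))
E
```

```text
(no output)
```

View pics/g1.png

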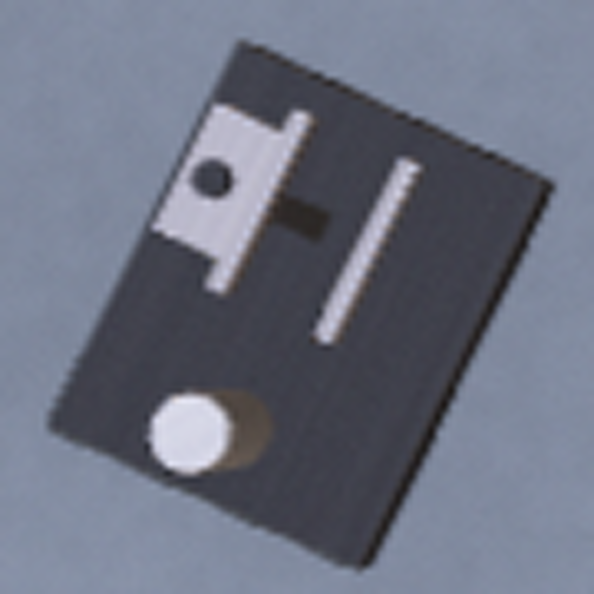

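View pics/s1.png

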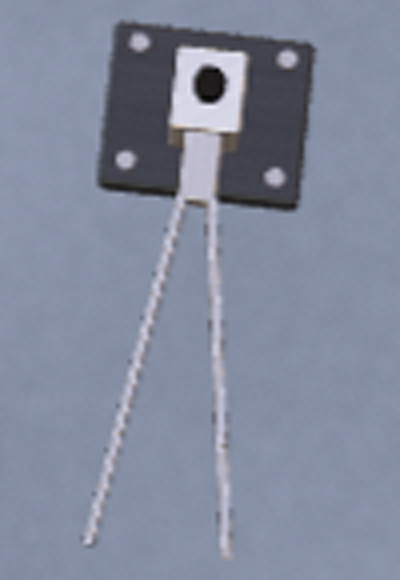

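```bash
python3 - <<'E'
from h import *
g=lambda p,z: ray('top',145+(p[0]+.5)/6.6-.5,255+(p[1]+.5)/6.6-.5,z)
s=lambda p,z: ray('top',265+(p[0]+.5)/4-.5,155+(p[1]+.5)/4-.5,z)
np.set_printoptions(precision=4,suppress=True)
L=[g(p,.024) for p in [(300,115),(217,288)]];R=[g(p,.024) for p in [(408,162),(325,342)]]
P=g((189,433),.056); C=[g(p,.014) for p in [(242,40),(552,185),(52,425)]]
print('L',L,np.linalg.norm(L[0]-L[1]));print('R',R,np.linalg.norm(R[0]-R[1]));print('post',P)
print('corners',C,np.linalg.norm(C[0]-C[1]),np.linalg.norm(C[0]-C[2]))
for a,b in [L,R,(C[0],C[2])]:
    d=a-b; print('yaw',np.degrees(np.arctan2(d[1],d[0])))
d=C[0]-C[1]; print(np.degrees(np.arctan2(-d[0],d[1])))
m=(R[0]+R[1])/2; ml=(L[0]+L[1])/2
print('dist post to mark_right',(m-P)[:2],np.linalg.norm((m-P)[:2]), 'expect',np.hypot(55,12))
T=[s(p,.046) for p in [(90,543),(227,556)]];print('tips',T,np.linalg.norm(T[0]-T[1]))
H=[s(p,.048) for p in [(181,200),(213,200)]];print('near hinge',H)
B=[s(p,.012) for p in [(139,42),(288,58),(125,160),(275,177)]];print('screws',B)
for a,b in [(2,0),(3,1)]:
    d=B[a]-B[b]; d=-d; print(np.degrees(np.arctan2(d[1],d[0])))
for a,b in [(0,1),(2,3)]:
    d=B[a]-B[b]; print(np.degrees(np.arctan2(-d[0],d[1])))
d=T[0]-T[1]; print('yaw tips',np.degrees(np.arctan2(-d[0],d[1])))
import itertools
K=[s(p,.058) for p in [(178,47),(247,50),(170,128),(241,134)]];print('clampblk',K)
E
```

```text
L [array([0.5411, 0.2133, 0.024 ]), array([0.4964, 0.2313, 0.024 ])] 0.04816886237905676
R [array([0.5299, 0.1851, 0.024 ]), array([0.4836, 0.2032, 0.024 ])] 0.04973154377026958
post [0.4611 0.2268 0.056 ]
corners [array([0.5608, 0.2321, 0.014 ]), array([0.5256, 0.1498, 0.014 ]), array([0.4605, 0.2734, 0.014 ])] 0.08951358921903328 0.10849691231632988
yaw -21.981244188575253
yaw -21.389652182633316
yaw -22.413329467634945
-23.193933692954733
dist post to mark_right [ 0.0457 -0.0326] 0.05612102677618457 expect 56.293871780150276
tips [array([0.5143, 0.0472, 0.046 ]), array([ 0.5106, -0.0095,  0.046 ])] 0.05680678797036853
near hinge [array([0.6595, 0.0142, 0.048 ]), array([0.66  , 0.0007, 0.048 ])]
screws [array([0.7391, 0.0352, 0.012 ]), array([ 0.7343, -0.0317,  0.012 ]), array([0.6848, 0.0395, 0.012 ]), array([ 0.6796, -0.0273,  0.012 ])]
-4.556011392039121
-4.66512482469773
-4.052807678095372
-4.486638283846398
yaw tips -3.711980205940618
clampblk [array([0.723 , 0.0176, 0.058 ]), array([ 0.7229, -0.0115,  0.058 ]), array([0.6879, 0.0199, 0.058 ]), array([ 0.6865, -0.01  ,  0.058 ])]
```

The measurements agree with the given sizes:

| Quantity | Measured | Expected |
|---|---|---|
| Ridge length | 48–50 mm | 50 mm |
| Plate | 89.5 × 108.5 mm | 90 × 110 mm |
| Post to mark_right | 56.1 mm | 56.3 mm |
| Tip gap | 56.8 mm | ~57 mm |

The gauge yaw is about −22° and the stand yaw about −4.3°. The ridges are about 30.6 mm apart. I'll move above the post now.

Request:
move_arm(deltas=[{"x": 0.2, "y": -0.35, "az": -0.05, "jaw": 1}, {"x": 0.2, "y": -0.35, "az": -0.05, "jaw": 1}, {"x": 0.2, "y": -0.35, "az": -0.05, "jaw": 1}, {"x": 0.2, "y": -0.35, "az": -0.05, "jaw": 1}, {"x": 0.2, "y": -0.35, "az": -0.05, "jaw": 1}, {"x": 0.2, "y": -0.35, "az": -0.05, "jaw": 1}, {"x": 0.2, "y": -0.35, "az": -0.05, "jaw": 1}, {"x": 0.2, "y": -0.35, "z": -0.15, "az": -0.05, "jaw": 1}, {"x": 0.2, "y": -0.35, "z": -0.25, "az": -0.05, "jaw": 1}, {"x": 0.2, "y": -0.35, "z": -0.25, "az": -0.05, "jaw": 1}, {"x": 0.12, "y": -0.18, "z": -0.25, "jaw": 1}, {"z": -0.2, "jaw": 1}, {"jaw": 1}])

```text
$.deltas[0]: bad value
```

```bash
cat > st.py <<'E'
from h import *
s=arm.sense(); R=cv2.Rodrigues(np.array(s['ee_rot']))[0]
np.set_printoptions(precision=4,suppress=True)
print(s['time'],s['position'],'yaw x',np.degrees(np.arctan2(R[1,0],R[0,0])),'tool z',R[:,2],'F',s['force'],'open',s['opening'])
E
python3 st.py; python3 - <<'E'
from h import *
cv2.imwrite('pics/w1.png',arm.snapshot('wrist')[:,:,::-1])
E
```

```text
0.15 [0.2074 0.6684 0.4042] yaw x 72.76520486102797 tool z [-0.0003 -0.0008 -1.    ] F [ 0.2897 -0.0867  0.1129] open 0.0908479539345383
```

View pics/w1.png

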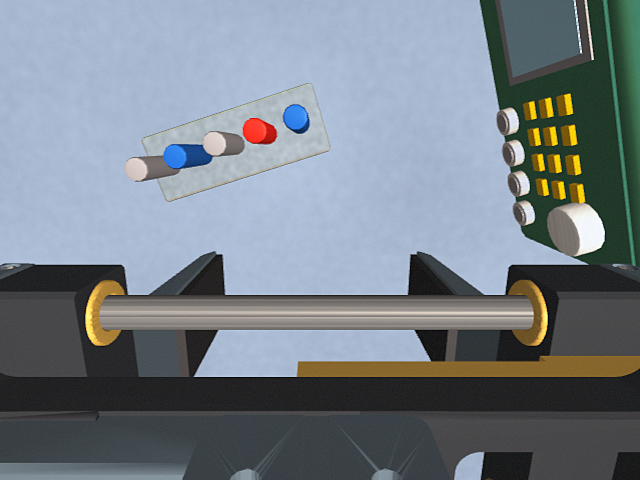

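The arm didn't move; the call was refused, probably because every key has to be given in each row. The wrist view is unchanged. I'll send it again with all keys.

Request:
move_arm(deltas=[{"jaw": 1, "x": 0.2, "y": -0.35, "z": 0, "ax": 0, "ay": 0, "az": -0.05}, {"jaw": 1, "x": 0.2, "y": -0.35, "z": 0, "ax": 0, "ay": 0, "az": -0.05}, {"jaw": 1, "x": 0.2, "y": -0.35, "z": 0, "ax": 0, "ay": 0, "az": -0.05}, {"jaw": 1, "x": 0.2, "y": -0.35, "z": 0, "ax": 0, "ay": 0, "az": -0.05}, {"jaw": 1, "x": 0.2, "y": -0.35, "z": 0, "ax": 0, "ay": 0, "az": -0.05}, {"jaw": 1, "x": 0.2, "y": -0.35, "z": 0, "ax": 0, "ay": 0, "az": -0.05}, {"jaw": 1, "x": 0.2, "y": -0.35, "z": 0, "ax": 0, "ay": 0, "az": -0.05}, {"jaw": 1, "x": 0.2, "y": -0.35, "z": -0.15, "ax": 0, "ay": 0, "az": -0.05}, {"jaw": 1, "x": 0.2, "y": -0.35, "z": -0.25, "ax": 0, "ay": 0, "az": -0.05}, {"jaw": 1, "x": 0.2, "y": -0.35, "z": -0.25, "ax": 0, "ay": 0, "az": -0.05}, {"jaw": 1, "x": 0.12, "y": -0.18, "z": -0.25, "ax": 0, "ay": 0, "az": 0}, {"jaw": 1, "x": 0, "y": 0, "z": -0.2, "ax": 0, "ay": 0, "az": 0}, {"jaw": 1, "x": 0, "y": 0, "z": 0, "ax": 0, "ay": 0, "az": 0}])

```text
time: 1.82
position: [0.4614, 0.2265, 0.2714]
ee_rot: [-2.608, -1.75, 0.005]
force: [-0.8, 1.2, -0.3]
opening: 0.091
```

```bash
python3 st.py; python3 - <<'E'
from h import *
cv2.imwrite('pics/w2.png',arm.snapshot('wrist')[:,:,::-1])
E
```

```text
1.825 [0.4614 0.2265 0.2714] yaw x 67.72912624340064 tool z [-0.0029 -0.0012 -1.    ] F [-0.8464  1.1943 -0.3187] open 0.09103599007962425
```

View pics/w2.png

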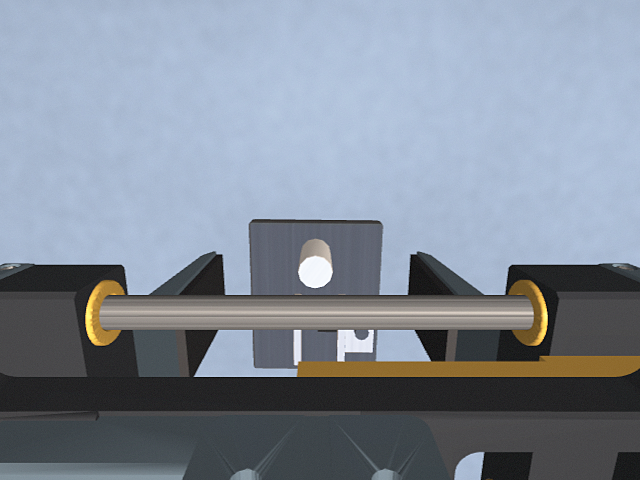

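The wrist camera shows the post at (316,272), centred between the fingers and square to them. I'll go down and pinch it.

Request:
move_arm(deltas=[{"jaw": 0.6, "x": 0, "y": 0, "z": -0.25, "ax": 0, "ay": 0, "az": 0}, {"jaw": 0.4, "x": 0, "y": 0, "z": -0.24, "ax": 0, "ay": 0, "az": 0}, {"jaw": 0.3, "x": 0, "y": 0, "z": 0, "ax": 0, "ay": 0, "az": 0}, {"jaw": 0, "x": 0, "y": 0, "z": 0, "ax": 0, "ay": 0, "az": 0}, {"jaw": 0, "x": 0, "y": 0, "z": 0, "ax": 0, "ay": 0, "az": 0}, {"jaw": 0, "x": 0, "y": 0, "z": 0, "ax": 0, "ay": 0, "az": 0}, {"jaw": 0, "x": 0, "y": 0, "z": 0, "ax": 0, "ay": 0, "az": 0}])

```text
time: 2.75
position: [0.4619, 0.227, 0.2143]
ee_rot: [2.608, 1.751, 0.001]
force: [0.3, 0.6, 0.4]
opening: 0.024
```

```bash
python3 st.py
```

```text
2.75 [0.4619 0.227  0.2143] yaw x 67.76507157637816 tool z [ 0.0005  0.0002 -1.    ] F [0.2829 0.5703 0.4096] open 0.023964820874668946
```

Request:
move_arm(deltas=[{"jaw": 0, "x": 0, "y": 0, "z": 0, "ax": 0, "ay": 0, "az": 0}, {"jaw": 0, "x": 0, "y": 0, "z": 0, "ax": 0, "ay": 0, "az": 0}, {"jaw": 0, "x": 0, "y": -0.06, "z": 0, "ax": 0, "ay": 0, "az": 0.12}, {"jaw": 0, "x": 0, "y": -0.11, "z": 0, "ax": 0, "ay": 0, "az": 0.12}, {"jaw": 0, "x": 0, "y": -0.11, "z": 0, "ax": 0, "ay": 0, "az": 0.12}, {"jaw": 0, "x": 0, "y": -0.11, "z": 0, "ax": 0, "ay": 0, "az": 0.12}])

```text
time: 3.5
position: [0.4621, 0.1798, 0.2142]
ee_rot: [2.531, 1.861, 0.002]
force: [1.0, 5.6, 2.7]
opening: 0.0193
```

```bash
python3 st.py;  python3 - <<'E'
from h import *
a=arm.snapshot('top')[:,:,::-1]
cv2.imwrite('pics/t3.png',cv2.resize(a[200:380,130:370],None,fx=3,fy=3))
E
```

```text
3.5 [0.4621 0.1798 0.2142] yaw x 72.64564894145002 tool z [ 0.001   0.0006 -1.    ] F [0.9624 5.6272 2.7234] open 0.01932698694019308
```

View pics/t3.png

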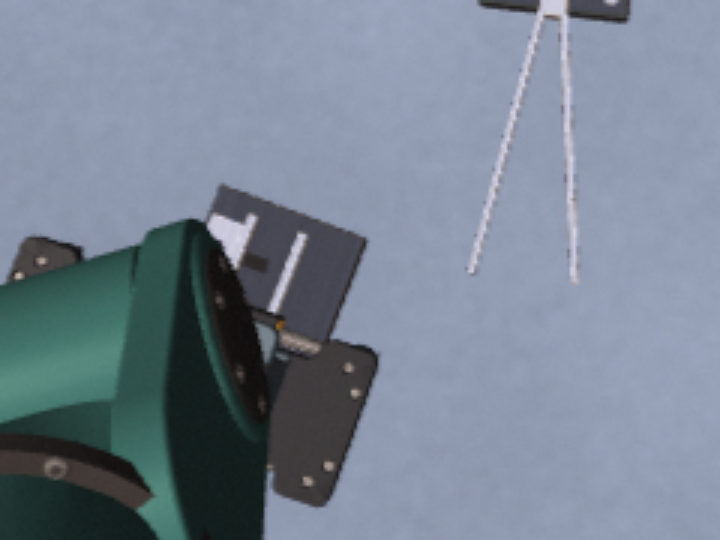

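The gauge is held (19.3 mm opening) and sliding along with the gripper. I'll carry on to just short of the target, then check.

Request:
move_arm(deltas=[{"jaw": 0, "x": 0, "y": -0.11, "z": 0, "ax": 0, "ay": 0, "az": 0.1}, {"jaw": 0, "x": 0, "y": -0.11, "z": 0, "ax": 0, "ay": 0, "az": 0.1}, {"jaw": 0, "x": 0, "y": -0.11, "z": 0, "ax": 0, "ay": 0, "az": 0.1}, {"jaw": 0, "x": -0.005, "y": -0.11, "z": 0, "ax": 0, "ay": 0, "az": 0.1}, {"jaw": 0, "x": -0.005, "y": -0.11, "z": 0, "ax": 0, "ay": 0, "az": 0.1}, {"jaw": 0, "x": -0.005, "y": -0.11, "z": 0, "ax": 0, "ay": 0, "az": 0.1}, {"jaw": 0, "x": -0.005, "y": -0.11, "z": 0, "ax": 0, "ay": 0, "az": 0.1}, {"jaw": 0, "x": -0.005, "y": -0.11, "z": 0, "ax": 0, "ay": 0, "az": 0.1}, {"jaw": 0, "x": -0.005, "y": -0.11, "z": 0, "ax": 0, "ay": 0, "az": 0.1}, {"jaw": 0, "x": -0.005, "y": -0.11, "z": 0, "ax": 0, "ay": 0, "az": 0.1}, {"jaw": 0, "x": 0, "y": -0.11, "z": 0, "ax": 0, "ay": 0, "az": 0.1}, {"jaw": 0, "x": 0, "y": -0.08, "z": 0, "ax": 0, "ay": 0, "az": 0.1}, {"jaw": 0, "x": 0, "y": -0.05, "z": 0, "ax": 0, "ay": 0, "az": 0.08}, {"jaw": 0, "x": 0, "y": 0, "z": 0, "ax": 0, "ay": 0, "az": 0}])

```text
time: 5.3
position: [0.4578, 0.0189, 0.2141]
ee_rot: [2.309, 2.13, 0.0]
force: [-1.0, -4.6, 6.7]
opening: 0.019
```

```bash
python3 st.py;  python3 - <<'E'
from h import *
a=arm.snapshot('top')[:,:,::-1]
cv2.imwrite('pics/t4.png',cv2.resize(a[240:340,240:370],None,fx=6,fy=6,interpolation=cv2.INTER_CUBIC))
a=arm.snapshot('side')[:,:,::-1]
cv2.imwrite('pics/s4.png',cv2.resize(a[200:330,250:430],None,fx=4,fy=4,interpolation=cv2.INTER_CUBIC))
E
```

```text
5.3 [0.4578 0.0189 0.2141] yaw x 85.3922853025996 tool z [ 0.0005 -0.0003 -1.    ] F [-1.0427 -4.625   6.6565] open 0.019047400102253878
```

View pics/t4.png

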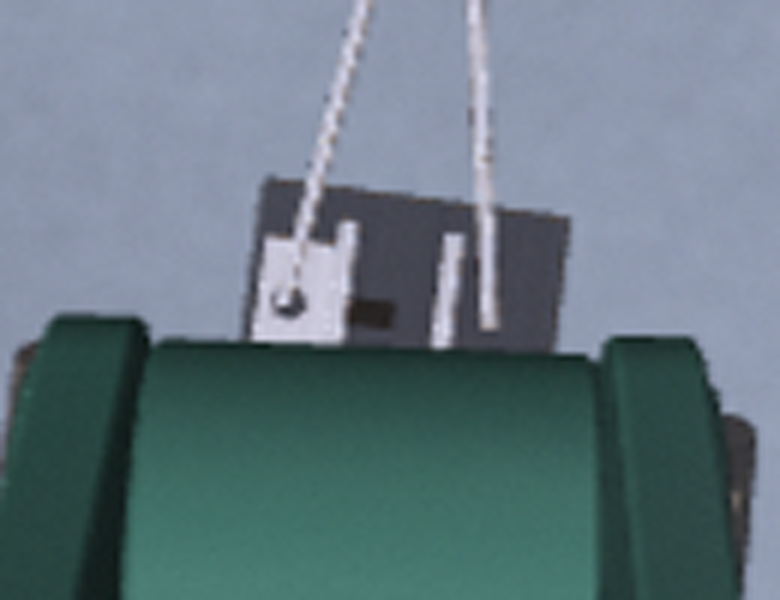

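View pics/s4.png

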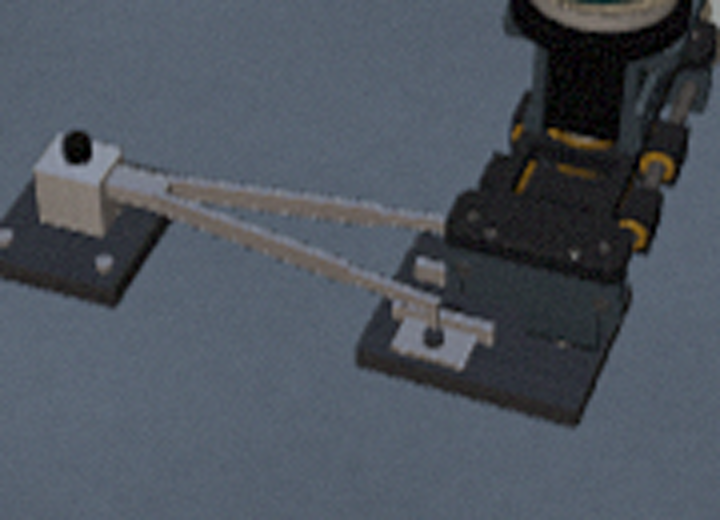

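The gauge sits under the tips: in the enlarged top view the ridge far ends are at (349,222) and (454,235), and the tips at (290,298) and (489,326). Now to measure it.

```bash
python3 - <<'E'
from h import *
np.set_printoptions(precision=4,suppress=True)
g=lambda p,z: ray('top',240+(p[0]+.5)/6-.5,240+(p[1]+.5)/6-.5,z)[:2]
C0,C1=g((268,178),.014),g((570,215),.014)
d=C0-C1; print('edge',d,np.linalg.norm(d),'yaw',np.degrees(np.arctan2(-d[0],d[1])))
Lf,Rf,Rb=g((349,222),.024),g((454,235),.024),g((442,345),.024)
d=Rf-Rb; print('ridge yaw',np.degrees(np.arctan2(d[1],d[0])),Lf,Rf,'gap',Lf-Rf)
T=[g((290,298),.046),g((489,328),.046)]; print(T,(T[0]+T[1])/2)
t=np.radians(-5.); ex=np.array([np.cos(t),np.sin(t)]); ey=np.array([-ex[1],ex[0]])
tm=(T[0]+T[1])/2
for n,f in (('L',Lf),('R',Rf)):
    m=f-.025*ex; print(n,m,'tipsmid in frame',(tm-m)@ex,(tm-m)@ey)
E
```

```text
edge [0.008  0.0875] 0.08781976892582762 yaw -5.2174603939646556
ridge yaw -4.500779962409088 [0.5389 0.0309] [0.5361 0.0009] gap [0.0028 0.03  ]
[array([0.5162, 0.0459]), array([ 0.5095, -0.0091])] [0.5128 0.0184]
L [0.514 0.033] tipsmid in frame 0.00010718992663636019 -0.014654784395736304
R [0.5112 0.0031] tipsmid in frame 0.0002673614774897131 0.015439417045477433
```

The gauge is placed: tips_mid is centred to within about 0.4 mm across the ridges and about 0.3 mm along them. I'll release it, wait, and rise straight up.

Request:
move_arm(deltas=[{"jaw": 0.65, "x": 0, "y": 0, "z": 0, "ax": 0, "ay": 0, "az": 0}, {"jaw": 0.65, "x": 0, "y": 0, "z": 0, "ax": 0, "ay": 0, "az": 0}, {"jaw": 0.65, "x": 0, "y": 0, "z": 0, "ax": 0, "ay": 0, "az": 0}, {"jaw": 0.65, "x": 0, "y": 0, "z": 0, "ax": 0, "ay": 0, "az": 0}, {"jaw": 0.65, "x": 0, "y": 0, "z": 0, "ax": 0, "ay": 0, "az": 0}, {"jaw": 0.65, "x": 0, "y": 0, "z": 0.2, "ax": 0, "ay": 0, "az": 0}, {"jaw": 0.65, "x": 0, "y": 0, "z": 0.3, "ax": 0, "ay": 0, "az": 0}, {"jaw": 0.65, "x": 0, "y": 0, "z": 0.2, "ax": 0, "ay": 0, "az": 0}, {"jaw": 0.65, "x": 0.2, "y": -0.01, "z": 0, "ax": 0, "ay": 0, "az": 0.03}, {"jaw": 0.65, "x": 0.3, "y": -0.01, "z": 0, "ax": 0, "ay": 0, "az": 0}, {"jaw": 0.65, "x": 0.3, "y": -0.02, "z": 0, "ax": 0, "ay": 0, "az": 0}, {"jaw": 0.65, "x": 0.24, "y": -0.01, "z": 0, "ax": 0, "ay": 0, "az": 0}, {"jaw": 0.65, "x": 0, "y": 0, "z": 0, "ax": 0, "ay": 0, "az": 0}])

```text
time: 7.02
position: [0.5837, 0.0133, 0.2979]
ee_rot: [2.304, 2.135, 0.001]
force: [-0.8, 0.7, -1.4]
opening: 0.0595
```

```bash
python3 st.py;  python3 - <<'E'
from h import *
a=arm.snapshot('top')[:,:,::-1]
cv2.imwrite('pics/t5.png',cv2.resize(a[220:340,240:370],None,fx=5,fy=5,interpolation=cv2.INTER_CUBIC))
a=arm.snapshot('wrist')[:,:,::-1]
cv2.imwrite('pics/w5.png',a)
E
```

```text
7.025 [0.5837 0.0133 0.2979] yaw x 85.66127240670872 tool z [ 0.0008 -0.     -1.    ] F [-0.7737  0.6888 -1.3587] open 0.05948911113708609
```

View pics/t5.png

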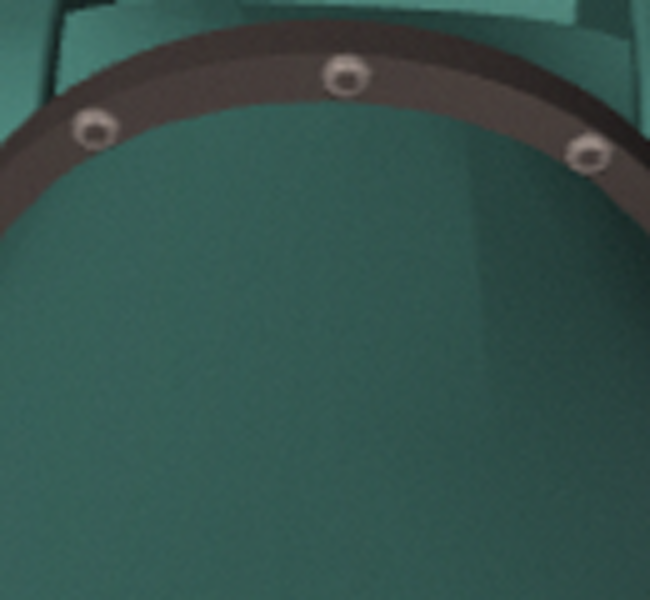

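View pics/w5.png

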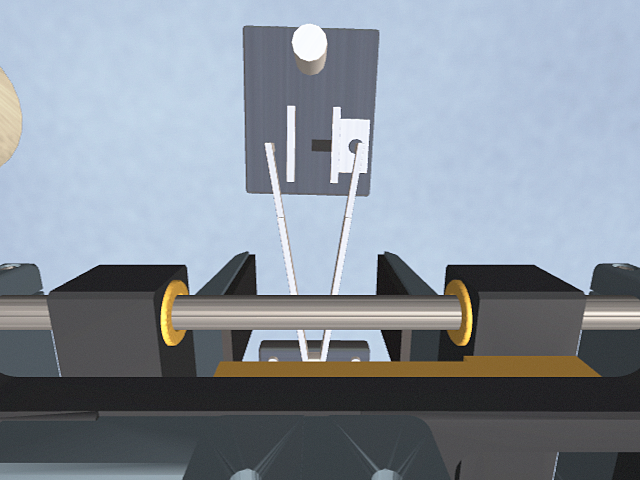

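The top camera is blocked by the arm, but the wrist camera sees everything: ridges at u≈291 and 335 (v 107–182), tips at (269,146) and (358,146). I'll measure from this view.

```bash
python3 - <<'E'
import cv2
a=cv2.imread('pics/w5.png'); cv2.imwrite('pics/w5z.png',cv2.resize(a[95:205,240:385],None,fx=5,fy=5,interpolation=cv2.INTER_CUBIC))
E
```

```text
(no output)
```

View pics/w5z.png

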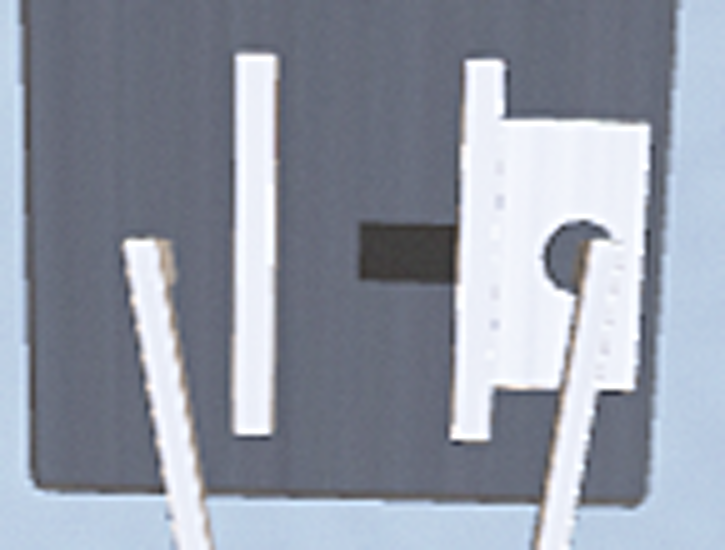

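```bash
cat > wm.py <<'E'
from h import *
np.set_printoptions(precision=4,suppress=True)
def meas(R0,R1,L0,L1,TR,TL,ox,oy,k):
    g=lambda p,z: ray('wrist',ox+(p[0]+.5)/k-.5,oy+(p[1]+.5)/k-.5,z)[:2]
    # 0 = near-robot end, 1 = far end ; tips on z=.046 leg-top end
    r0,r1,l0,l1=[g(p,.024) for p in (R0,R1,L0,L1)]
    tr,tl=g(TR,.046),g(TL,.046)
    for n,a,b in (('R',r0,r1),('L',l0,l1)): d=b-a; print(n,np.linalg.norm(d),'yaw',np.degrees(np.arctan2(d[1],d[0])),'mid',(a+b)/2)
    d=(r1-r0)+(l1-l0); ex=d/np.linalg.norm(d); ey=np.array([-ex[1],ex[0]])
    mr,ml=(r0+r1)/2,(l0+l1)/2; print('gap',(ml-mr)@ex,(ml-mr)@ey,'tips',tr,tl,np.linalg.norm(tl-tr))
    print('tipR in markR',(tr-mr)@ex,(tr-mr)@ey,' tipL in markL',(tl-ml)@ex,(tl-ml)@ey)
E
python3 - <<'E'
from wm import *
meas((256,53),(252,436),(484,60),(471,440),(140,240),(603,241),240,95,5)
E
```

```text
R 0.049997995633186854 yaw -5.905624475269601 mid [0.5116 0.0006]
L 0.04967373588897154 yaw -5.639024210126104 mid [0.5145 0.0306]
gap -4.7723912338557265e-05 0.030096348748526798 tips [ 0.5097 -0.0118] [0.5141 0.0449] 0.05687054435760573
tipR in markR -0.0006389042315070741 -0.012515204274804397  tipL in markL -0.0019035711062373084 0.014243846420806188
```

The wrist view confirms the relative placement: gap 30.1 mm, with the tips within about 0.8 mm of symmetric over the ridges. Next I'll go down over the legs.

Request:
move_arm(deltas=[{"jaw": 0.65, "x": 0, "y": 0, "z": -0.2, "ax": 0, "ay": 0, "az": 0}, {"jaw": 0.65, "x": 0, "y": 0, "z": -0.2, "ax": 0, "ay": 0, "az": 0}, {"jaw": 0.65, "x": 0, "y": 0, "z": -0.15, "ax": 0, "ay": 0, "az": 0}, {"jaw": 0.65, "x": 0, "y": 0, "z": -0.15, "ax": 0, "ay": 0, "az": 0}, {"jaw": 0.65, "x": 0, "y": 0, "z": 0, "ax": 0, "ay": 0, "az": 0}, {"jaw": 0.5, "x": 0, "y": 0, "z": 0, "ax": 0, "ay": 0, "az": 0}, {"jaw": 0.45, "x": 0, "y": 0, "z": 0, "ax": 0, "ay": 0, "az": 0}, {"jaw": 0.4, "x": 0, "y": 0, "z": 0, "ax": 0, "ay": 0, "az": 0}, {"jaw": 0.36, "x": 0, "y": 0, "z": 0, "ax": 0, "ay": 0, "az": 0}, {"jaw": 0.34, "x": 0, "y": 0, "z": 0, "ax": 0, "ay": 0, "az": 0}, {"jaw": 0.34, "x": 0, "y": 0, "z": 0, "ax": 0, "ay": 0, "az": 0}, {"jaw": 0.34, "x": 0, "y": 0, "z": 0, "ax": 0, "ay": 0, "az": 0}])

```text
time: 8.62
position: [0.5825, 0.0134, 0.214]
ee_rot: [2.304, 2.136, 0.0]
force: [-0.7, -1.0, 3.2]
opening: 0.0308
```

```bash
python3 st.py;  python3 - <<'E'
from h import *
a=arm.snapshot('wrist')[:,:,::-1]
cv2.imwrite('pics/w6.png',a)
E
```

```text
8.625 [0.5825 0.0134 0.214 ] yaw x 85.66593756683092 tool z [ 0.0003 -0.     -1.    ] F [-0.7055 -1.0133  3.2228] open 0.030803911364168185
```

View pics/w6.png

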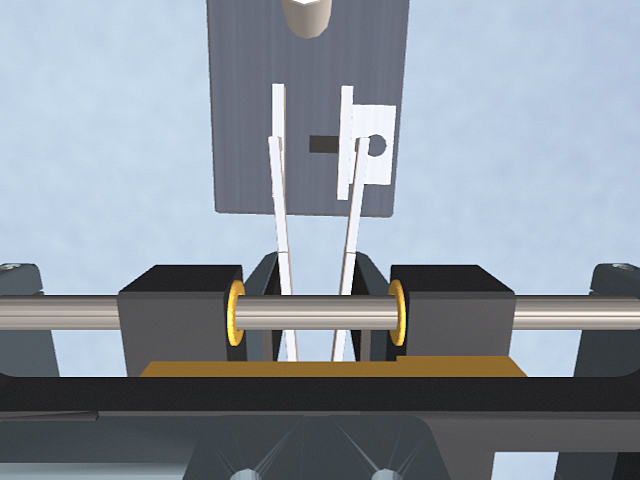

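Both legs are gripped and coming inwards: right tip near (275,138), left tip near (362,139), ridges at u≈279 and 345. I'll zoom in to measure.

```bash
python3 - <<'E'
import cv2
a=cv2.imread('pics/w6.png'); cv2.imwrite('pics/w6z.png',cv2.resize(a[75:225,250:410],None,fx=4.8,fy=4,interpolation=cv2.INTER_CUBIC)[:, :])
cv2.imwrite('pics/w6z.png',cv2.resize(a[75:220,240:390],None,fx=4,fy=4,interpolation=cv2.INTER_CUBIC))
E
```

```text
(no output)
```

View pics/w6z.png

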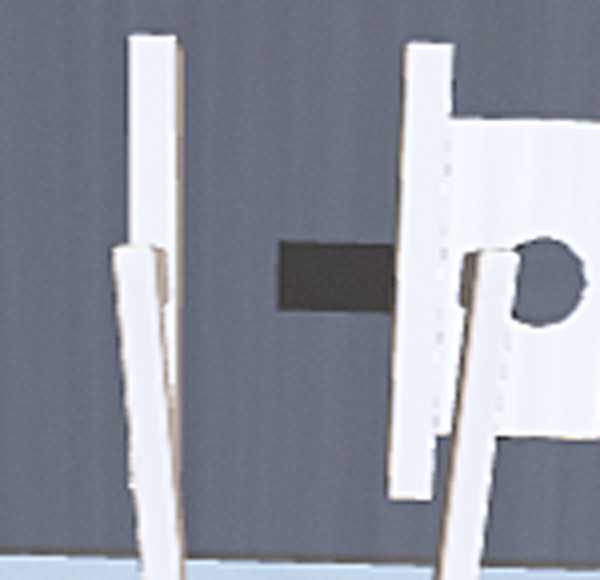

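```bash
python3 - <<'E'
from wm import *
meas((153,36),(151,495),(429,44),(411,498),(134,247),(500,250),240,75,4)
E
```

```text
R 0.05007413449829048 yaw -6.034440167693581 mid [0.5124 0.0004]
L 0.049611510410290875 yaw -5.605449323399919 mid [0.5153 0.0305]
gap -0.0002011923407769238 0.030186854659080577 tips [0.5101 0.0011] [0.5131 0.0368] 0.03576640048278865
tipR in markR -0.002372807955541193 0.00047151278724235854  tipL in markL -0.0028173234919484117 0.006045229499891378
```

The gap is 35.8 mm and needs 30.2 mm, and the pair sits about 3.3 mm too far left. I'll shift the fingers 2.1 mm to the right and close 3.6 mm.

Request:
move_arm(deltas=[{"jaw": 0.33, "x": 0, "y": -0.01, "z": 0, "ax": 0, "ay": 0, "az": 0}, {"jaw": 0.315, "x": 0, "y": -0.0075, "z": 0, "ax": 0, "ay": 0, "az": 0}, {"jaw": 0.302, "x": 0, "y": 0, "z": 0, "ax": 0, "ay": 0, "az": 0}, {"jaw": 0.302, "x": 0, "y": 0, "z": 0, "ax": 0, "ay": 0, "az": 0}, {"jaw": 0.302, "x": 0, "y": 0, "z": 0, "ax": 0, "ay": 0, "az": 0}])

```text
time: 9.3
position: [0.5824, 0.0113, 0.2139]
ee_rot: [-2.304, -2.136, 0.0]
force: [-1.7, 1.2, 1.7]
opening: 0.0277
```

```bash
python3 st.py;  python3 - <<'E'
from h import *
a=arm.snapshot('wrist')[:,:,::-1]
cv2.imwrite('pics/w7.png',a)
cv2.imwrite('pics/w7z.png',cv2.resize(a[75:220,240:390],None,fx=4,fy=4,interpolation=cv2.INTER_CUBIC))
a=arm.snapshot('side')[:,:,::-1]
cv2.imwrite('pics/s7.png',cv2.resize(a[210:330,280:430],None,fx=5,fy=5,interpolation=cv2.INTER_CUBIC))
E
```

```text
9.3 [0.5824 0.0113 0.2139] yaw x 85.66674433253614 tool z [-0.0002  0.     -1.    ] F [-1.7285  1.2007  1.693 ] open 0.02767228996444664
```

View pics/w7z.png

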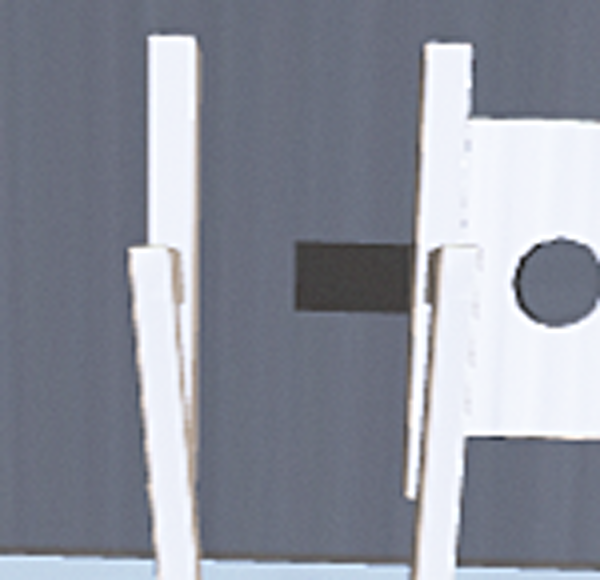

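View pics/s7.png

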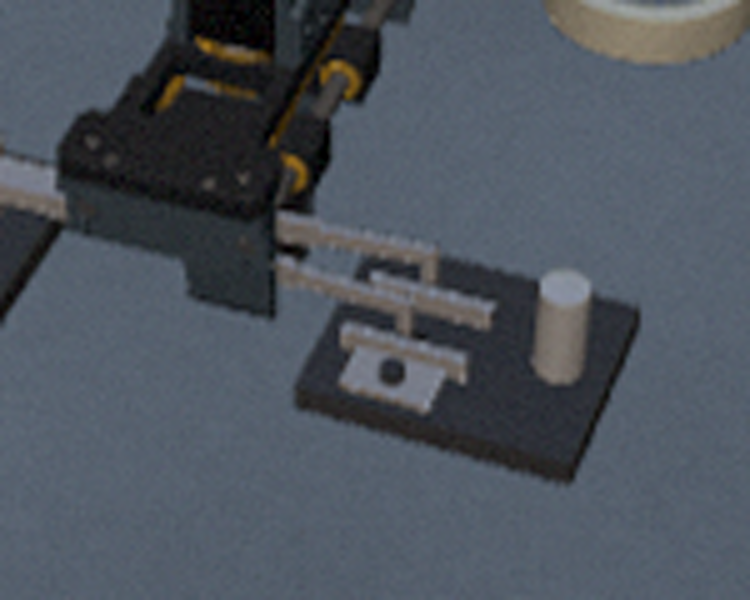

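```bash
python3 - <<'E'
from wm import *
meas((172,36),(170,495),(448,44),(428,498),(150,248),(460,249),240,75,4)
g=lambda p,z: ray('side',280+(p[0]+.5)/5-.5,210+(p[1]+.5)/5-.5,z)[:2]
print('side: L ridge',g((346,330),.024),g((463,360),.024),'R ridge',g((373,278),.024),g((490,310),.024))
print('side tips L,R',g((404,334),.029),g((430,280),.029))
E
```

```text
R 0.05004426214015752 yaw -5.85181059129055 mid [0.5124 0.0005]
L 0.049587935467653596 yaw -5.6959925759485515 mid [0.5152 0.0304]
gap -0.00017501364837538673 0.030056873475725953 tips [0.5101 0.0006] [0.5125 0.0308] 0.030274270211780367
tipR in markR -0.0022536834756663837 -0.00010317662063240025  tipL in markL -0.0027471576807620583 0.00010683875673742746
side: L ridge [0.5392 0.0323] [0.4932 0.0359] R ridge [0.5367 0.0014] [0.4894 0.0066]
side tips L,R [0.5165 0.0335] [0.5142 0.0018]
```

The wrist view puts both tips within 0.2 mm of their ridge lines. The side reading differs by up to 2 mm, though its resolution is coarse, so I'll zoom in there.

```bash
python3 - <<'E'
from h import *
a=cv2.imread('pics/s7.png')
a=arm.snapshot('side')[:,:,::-1]
b=cv2.resize(a[250:295,340:385],None,fx=13,fy=13,interpolation=cv2.INTER_CUBIC)
b=cv2.convertScaleAbs(b,alpha=1.5)
cv2.imwrite('pics/s8.png',b)
E
```

```text
(no output)
```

View pics/s8.png

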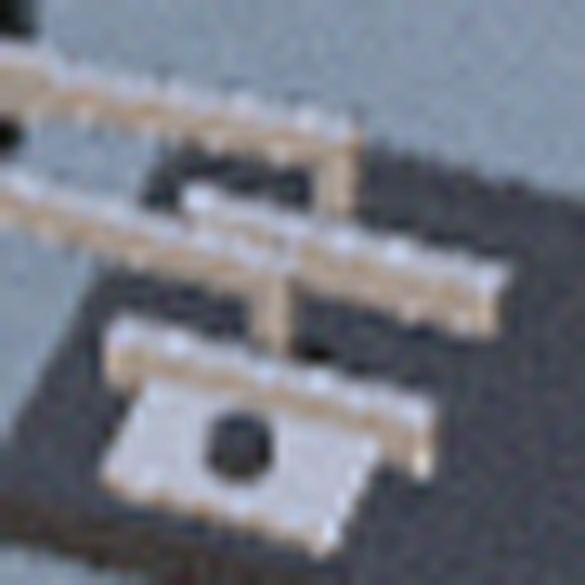

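```bash
python3 - <<'E'
from h import *
np.set_printoptions(precision=4,suppress=True)
g=lambda p,z: ray('side',340+(p[0]+.5)/13-.5,250+(p[1]+.5)/13-.5,z)[:2]
for n,a,b,t in (('L',(115,330),(430,408),(268,351)),('R',(195,195),(507,272),(335,222))):
    A,B,T=g(a,.024),g(b,.024),g(t,.029); d=A-B; ex=d/np.linalg.norm(d); ey=np.array([-ex[1],ex[0]])
    print(n,np.linalg.norm(d),np.degrees(np.arctan2(d[1],d[0])),'tip near face',(T-(A+B)/2)@ex,(T-(A+B)/2)@ey)
E
python3 st.py
```

```text
L 0.04773717265683448 -3.821426322467073 tip near face 0.0001530156059874836 0.0016735972173973685
R 0.04823378772556581 -4.23288924521382 tip near face 0.0013367608940648092 0.003662453514180476
9.45 [0.5824 0.0113 0.2139] yaw x 85.66450682420138 tool z [-0.0001 -0.     -1.    ] F [-2.2396  0.5608  2.3189] open 0.02770613265719023
```

The side view, after allowing for the tip's near face (2 mm off its centre), puts the left tip about 0.3 mm off and the right about 1.7 mm off. The right value is uncertain because the tip's end blends into the ridge, but both are inside the 3 mm tolerance. I'll hold steady, then check once more.

Request:
move_arm(deltas=[{"jaw": 0.302, "x": 0, "y": 0, "z": 0, "ax": 0, "ay": 0, "az": 0}, {"jaw": 0.302, "x": 0, "y": 0, "z": 0, "ax": 0, "ay": 0, "az": 0}, {"jaw": 0.302, "x": 0, "y": 0, "z": 0, "ax": 0, "ay": 0, "az": 0}, {"jaw": 0.302, "x": 0, "y": 0, "z": 0, "ax": 0, "ay": 0, "az": 0}, {"jaw": 0.302, "x": 0, "y": 0, "z": 0, "ax": 0, "ay": 0, "az": 0}, {"jaw": 0.302, "x": 0, "y": 0, "z": 0, "ax": 0, "ay": 0, "az": 0}, {"jaw": 0.302, "x": 0, "y": 0, "z": 0, "ax": 0, "ay": 0, "az": 0}, {"jaw": 0.302, "x": 0, "y": 0, "z": 0, "ax": 0, "ay": 0, "az": 0}])

```text
time: 10.45
position: [0.5824, 0.0113, 0.2139]
ee_rot: [-2.304, -2.136, 0.0]
force: [-2.9, 0.6, 2.2]
opening: 0.0278
```

```bash
python3 st.py;  python3 - <<'E'
from h import *
a=arm.snapshot('wrist')[:,:,::-1]
cv2.imwrite('pics/w9z.png',cv2.resize(a[75:220,240:390],None,fx=4,fy=4,interpolation=cv2.INTER_CUBIC))
E
```

```text
10.45 [0.5824 0.0113 0.2139] yaw x 85.66120265130857 tool z [-0.0001  0.     -1.    ] F [-2.8603  0.575   2.183 ] open 0.02779388247334035
```

View pics/w9z.png

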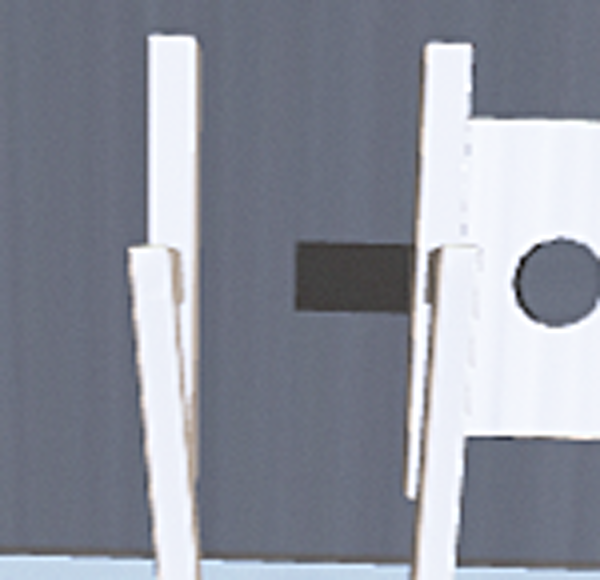

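The last wrist view matches the earlier one, with the tips at (150,248) and (460,249), so nothing has moved. I'll hand it in.

```bash
python3 -c "
from station import arm
print(arm.finish_job())"
```

```text
the job is handed in; nothing more can be done
None
```

I slid the gauge by its post until the ridges lay under the open tips and let go. I then squeezed the legs from above and handed the job in at about 10.5 s, with the arm still squeezing. No verdict is reported, so the figures below are from my own last checks.

- **Gauge placement:** with the gauge still held, the tips' midpoint was within about 0.4 mm of the middle between the ridges, measured from the top camera. The wrist camera gave about 0.9 mm after I let go.
- **Tips over ridges:** the wrist camera put both tips within about 0.2 mm of their ridge centre lines and about 2.5 mm from the ridge middles along them. The tip gap was 30.3 mm and the ridge gap 30.1 mm.
- **Disagreement:** the coarser side camera put the left tip about 0.3 mm off and the right about 1.7 mm off. The right tip's end blends into its ridge in that view, so I trusted the wrist camera. Both readings are inside the 3 mm tolerance.
- **Steadiness:** over the last second, the wrist picture showed no movement and the finger opening drifted by only 0.1 mm.
- **Not measured:** I had no direct reading of the finger force on each leg. By the spring figures it should be about 2.8 N, against the 0.8 N needed.
- **Tape, tin and connector:** I kept the path clear of them, but did not measure their positions again at the end.

The first move call was refused because I left out some of the numbers; nothing moved.

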